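# Reset the indexed arm rest for the ware on the banding disc

### The arm

A 6-joint arm with a two-finger parallel gripper is mounted at the origin on a cart in front of the work surface, level with it; the furniture and walls round the work are solid. World frame = base frame: x ahead of the robot, y to its left, z up, the work surface at z = 0. Lengths are in m, angles in degrees, forces in N, time in s.
With the tool pointing down it reaches from about 0.325 to 0.85 m from the base axis. Payload 15.5 kg.
Tool frame: the origin (TCP) lies at the very end of the fingers, on their centre line; the grasp point (between the pads) lies arm.grip_depth behind it (arm.grip_depth is the distance from the TCP to the grasp point, in m); z points along the fingers, y is the direction in which the jaws open and shut (so a half turn about z gives the same grasp; the last joint's range is limited). The gripper opens to 91 mm and grips with 3 to 60 N. Pads are 32 mm wide; open, the fingers measure 118 mm over their backs; the gripper's body (76 mm by 178 mm) begins 60 mm behind the grasp point.
Start: joints at [-69.872, 28.281, 77.091, -0, 74.628, -5.472], TCP at [0.27, -0.564, 0.214] pointing down, gripper open.
Joint ranges: [-166.48, 166.48], [-47.26, 123.95], [12.59, 153.08], [-70.14, 250.14], [6.76, 159.57], [-176.63, 176.63]. Speed limits (degrees/s): [108.29, 108.29, 147.25, 172.46, 172.46, 172.46].

### API

Orientations are given as a 3x3 rotation matrix whose columns are the frame's x, y, z axes.
In Python, from rig import arm gives the robot as it stands. Calls block until the motion is done:
- arm.move_to(position, orientation): joint-space move of the TCP to a pose.
- arm.move_l(position, orientation=None, feed=0.15): straight line of the TCP; orientation=None keeps the orientation; feed is the mean speed in m/s.
- arm.move_joints(angles): joint-space move.
- arm.grip(opening): finger opening in m; the grip force is fixed at half the most; returns when the fingers have stopped.
- arm.sleep(seconds).
- arm.solve_ik(position, orientation): joint angles nearest the present ones, or None.
- arm.snapshot(name): name is "scene" or "side" or "wrist"; returns the picture (420x560x3 uint8, red, green, blue); there is no depth.
- arm.get_calibration(name): a dict with "intrinsics" (3x3 intrinsics, pixels), "cam_to_world" (4x4, takes a point from camera to world coordinates). Camera axes: x right, y down, z forward; pixel columns grow to the right and rows downward; lengths in m; the calibration is good to about 2 mm. A picture is of the moment at which its call begins: read the wrist's pose just before it. get_calibration takes no time and is no camera call; for the wrist camera it gives the pose at the moment of the call.
A pose or a line that the arm cannot do raises arm.Unreachable and nothing moves.
- arm.sign_off(): hands the job in, once; it reports no verdict.
Readings, each from a call of its own:
- arm.current_t(): time.
- arm.current_joint_positions(): joint angles.
- arm.current_dq(): joint speeds.
- arm.current_tau(): joint torques, N m.
- arm.current_ee_pos(): TCP position.
- arm.current_tool_rot(): TCP orientation.
- arm.current_force(): force on the tool from outside, world axes, zero at the start.
- arm.current_torque(): the same for the moment, N m.
- arm.current_width(): finger opening in m.
Only numpy, scipy, OpenCV 4.12 (cv2) and the standard library are available. Lean on these libraries where they do the work, as an engineer would, in place of code of your own. Each camera call takes 0.05 s, during which the arm holds its last target. There are 200 camera calls.

### The job

Set the sliding arm rest to suit the piece that now stands on its banding disc (the wide black dish or the narrow white pot): seen from above, the blue pad's face should stand about 30 mm from the piece's edge, which means moving it one hole along from where it is now, nearer to the piece or farther from it. Pull the plunger's black knob straight up until the pin is out, slide the rest with the pin held up, and let the pin down fully home in that next hole. Finish with the knob still gripped and the pin home, so that the rest cannot shift while I try my wrist on it, and do not shift the ware or anything else on the table.

Things in the scene. Friction and masses are not known exactly. Their poses are not given: they have to be found in the camera images.
- rest_stand: Fixed stand: plywood base 100 x 336 mm, top 13 mm above the table, banding disc at one end, along the rest a 28 mm square steel tube (top at 56 mm) on two grey brackets 60 mm high. Origin: centre of its underside; y runs along the tube towards the disc (disc's axis at y = +98 mm), z up. Four 11 mm holes in the tube's top at y = -106, -84, -62, -40 mm; the pin starts in the one at -62.
- disc_centre (a point): Centre of the banding disc's top (110 mm in diameter, 20 mm above the table). The piece to be worked on stands here, its axis within about 5 mm of this point.
- rest_slide (a joint): Place of the sliding section (aluminium saddle, plunger and pad, 0.6 kg) along the tube, m: 0 in the starting hole, growing towards the disc (+y of rest_stand). Holes at -0.044, -0.022, 0, +0.022; end stops at -0.048 and +0.026. About 2 N of friction; stays where it is left. With the pin in a hole it has about 1.5 mm of play each way.
- plunger (a joint): Lift of the lock plunger, m: 0 = pin fully home in a hole, 0.009 = pin's tip level with the tube's top (it rides there when no hole is under it), 0.013 = upper stop. A spring pushes it down with about 5 N when home, 9 N at the upper stop. The pin is 8 mm thick with a round tip.
- plunger_knob: The plunger's round black knob, 27 mm in diameter, 22 mm tall; origin at its centre, 95 mm above the table when the pin is home. It moves up with the plunger and along with the section. Below it: an 8 mm stem, a boss 21 mm across (top at 76 mm), and the saddle, 40 mm wide across the tube (top at 65 mm).
- pad_face (a point): Middle of the blue pad's face that looks at the disc. The pad is 112 mm long across the tube, 36 mm along it and 20 mm thick, its top 92.5 mm above the table; its back is 45 mm from the knob's axis, towards the disc. It moves with the section; at the start this face is 79 mm from the disc's axis.
- dish_black: Wide, shallow black dish, 136 mm in diameter, 18 mm high, origin at the centre of its underside. Loose. It stands either on the banding disc or on the wooden ware board at the left.
- white_pot: Narrow white straight-sided pot, 60 mm in diameter, 86 mm high, origin at the centre of its underside. Loose. It stands on the ware board if the dish is on the disc, and on the disc otherwise.
- pot_ochre: Small white colour pot with a yellow cap, 48 mm in diameter, 56 mm high, in the row of colour pots at the back; loose bystander, origin at the centre of its underside.

How it is judged (in metres and radians):
On the way, in this order (a step that is already met when the one before it is completed fails the run):
1. the plunger is pulled up clear of the hole that the section started in (value of joint plunger above 0.0085 m and value of joint rest_slide between -0.005 and 0.005 m), for 0.1 s.
2. the section is slid off with the pin held up out of the holes (value of joint plunger above 0.0075 m and (value of joint rest_slide above 0.009 m or value of joint rest_slide below -0.009 m)), for 0.05 s.
At the end, for the whole second after the job is handed in: rest_slide is within 3.5 mm of -0.022 (dish on the disc) or of +0.022 (pot on the disc) and still; the pin is home (plunger below 1.5 mm); the piece stands within 20 mm of the disc's centre; the fingers still grip the knob with over 3 N (((horizontal distance between dish_black and disc_centre below 0.02 m and value of joint rest_slide between -0.0255 and -0.0185 m) or (horizontal distance between white_pot and disc_centre below 0.02 m and value of joint rest_slide between 0.0185 and 0.0255 m)) and value of joint plunger below 0.0015 m and velocity of joint rest_slide between -0.005 and 0.005 m/s and contact force between the fingers and plunger_knob above 3 N); the arm keeps its last pose, push and grip.
It fails at once if the dish or the white pot is shifted by more than 15 mm (distance of any of dish_black, white_pot from where it was at the start of the episode above 0.015 m).
It fails at once if the ochre colour pot is shifted by more than 15 mm (distance of pot_ochre from where it was at the start of the episode above 0.015 m).
It also fails if it takes over 32 s, if anything falls off the work surface, if the arm or the gripper's body presses on something with over 40 N, if the wrist force passes 120 N, or if a joint passes its speed limit or range.

## Working session

There is one attempt and no reset: what is moved stays moved. The work goes in short steps, each a Python script; the robot and the scene stay as the last script left them, time stands still between calls to the robot, and variables do not carry over. Pictures are saved under pics/ and viewed, about 8 in all and at most 12, crops included, and the job is handed in when it is done.

```bash
mkdir -p pics; python3 - <<'E'
from rig import arm
import cv2,numpy as np
for n in("scene","side"):
    cv2.imwrite(f"pics/{n}0.png",arm.snapshot(n)[:,:,::-1])
    c=arm.get_calibration(n);print(n,np.round(c["intrinsics"],1).tolist(),np.round(c["cam_to_world"],3).tolist())
print(arm.grip_depth,arm.current_t(),arm.current_width())
E
```

```text
scene [[415.9, 0.0, 277.4], [0.0, 415.9, 206.1], [0.0, 0.0, 1.0]] [[-0.881, -0.302, 0.365, 0.277], [-0.474, 0.544, -0.693, 0.943], [0.011, -0.783, -0.622, 0.744], [0.0, 0.0, 0.0, 1.0]]
side [[491.1, 0.0, 280.8], [0.0, 491.1, 206.7], [0.0, 0.0, 1.0]] [[-0.964, -0.184, 0.19, 0.401], [-0.264, 0.639, -0.723, 1.134], [0.012, -0.747, -0.665, 0.917], [0.0, 0.0, 0.0, 1.0]]
0.0188 0.1 0.0911427673938579
```

View pics/scene0.png

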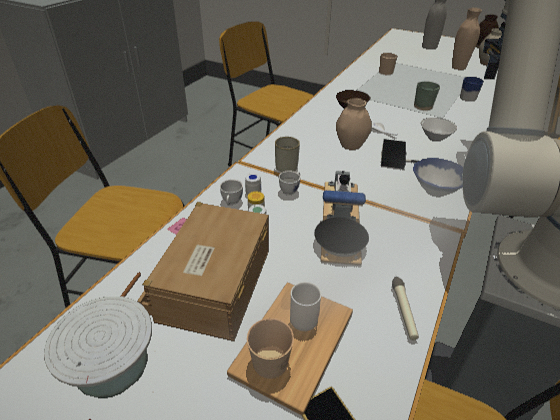

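View pics/side0.png

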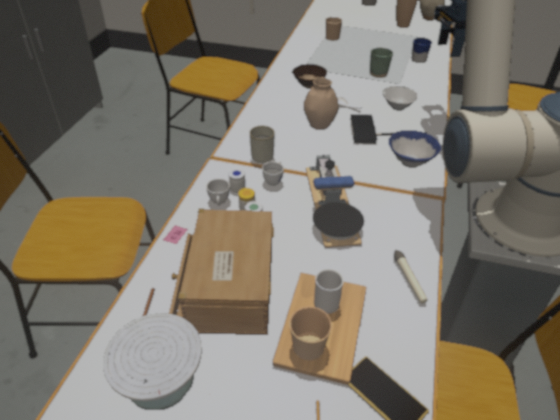

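The black dish is on the disc (scene ~(341,237), side ~(338,222)) and the pot is on the board, so the target is -0.022, away from the disc. The knob is near (342,177) in scene and (329,165) in side. I'll zoom in on both.

```bash
python3 - <<'E'
import cv2,numpy as np
a=cv2.imread("pics/scene0.png")[160:270,295:395];b=cv2.imread("pics/side0.png")[145:255,290:390]
cv2.imwrite("pics/crop.png",np.hstack([cv2.resize(i,(400,440),interpolation=cv2.INTER_CUBIC) for i in(a,b)]))
E
```

```text
(no output)
```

View pics/crop.png

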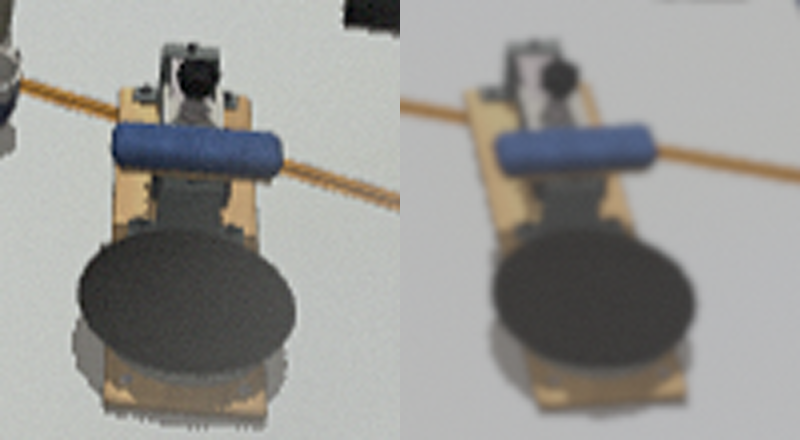

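Crop: knob centre is at scene (344.7,179.2) and side (330,164.2). Dish centre is at scene (341.7,235.5) and side (338.7,220). Pad ends are at scene (323.5,197.5)/(365.5,199).

```bash
cat > h.py <<'E'
import numpy as np,cv2
from rig import arm
def ray(n,uv,c=None):
    c=c or arm.get_calibration(n);T=np.array(c["cam_to_world"]);d=T[:3,:3]@np.linalg.solve(c["intrinsics"],[*uv,1]);return T[:3,3],d/np.linalg.norm(d)
def onz(n,uv,z,c=None):
    o,d=ray(n,uv,c);return o+d*(z-o[2])/d[2]
def tri(r):
    A=sum(np.eye(3)-np.outer(d,d) for o,d in r);b=sum((np.eye(3)-np.outer(d,d))@o for o,d in r);return np.linalg.solve(A,b)
E
python3 - <<'E'
from h import *
np.set_printoptions(precision=4,suppress=True)
K={"scene":(344.7,179.2),"side":(330,164.2)};D={"scene":(341.7,235.5),"side":(338.7,220)}
for n in K:
    k=onz(n,K[n],.097);d=onz(n,D[n],.037);v=(d-k)[:2];print(n,k,d,np.linalg.norm(v),np.degrees(np.arctan2(*v[::-1])))
print(tri([ray(n,K[n]) for n in K]),tri([ray(n,D[n]) for n in K]))
p=[onz("scene",u,.0825) for u in((323.5,197.5),(365.5,199))];v=p[0]-p[1];print(p,np.linalg.norm(v),np.degrees(np.arctan2(v[1],v[0])))
E
```

```text
scene [0.5516 0.029  0.097 ] [0.4938 0.1816 0.037 ] 0.16320675652772493 110.74638963336508
side [0.5507 0.0321 0.097 ] [0.4929 0.1855 0.037 ] 0.1639514221714606 110.66582495260754
[0.5502 0.0347 0.1   ] [0.4927 0.1861 0.0394]
[array([0.576 , 0.1152, 0.0825]), array([0.477 , 0.0675, 0.0825])] 0.10994135735205551 25.71026946638526
```

```bash
cat >> h.py <<'E'
def R(stand_deg,s=1):
    a=np.radians(stand_deg-90);y=s*np.array([np.cos(a),np.sin(a),0]);z=np.array([0,0,-1.]);return np.column_stack([np.cross(y,z),y,z])
E
python3 - <<'E'
from h import *
np.set_printoptions(precision=4,suppress=True)
for s in(1,-1): print(s,arm.solve_ik([.551,.031,.28],R(112,s)))
p=arm.current_ee_pos();arm.move_l([p[0],p[1],.32],feed=.2)
q=[(abs(np.array(j)-arm.current_joint_positions()).max(),s) for s in(1,-1) if (j:=arm.solve_ik([.551,.031,.27],R(112,s))) is not None]
s=min(q)[1];print(q,s)
arm.move_to([.551,.031,.27],R(112,s))
c=arm.get_calibration("wrist");im=arm.snapshot("wrist")
np.savez("w1.npz",K=c["intrinsics"],T=c["cam_to_world"])
cv2.imwrite("pics/w1.png",im[:,:,::-1]);print(arm.current_t(),arm.current_ee_pos(),arm.current_force())
print(np.round(c["cam_to_world"],3))
E
```

```text
1 [ -2.9797  18.9182  81.988   -0.      79.0937 -24.9797]
-1 [ -2.9797  18.9182  81.988   -0.      79.0937 155.0203]
[(np.float64(66.89136081603104), 1), (np.float64(160.49104351303254), -1)] 1
3.1833 [0.5512 0.0303 0.27  ] [0.0953 0.025  0.268 ]
[[ 0.928  0.36   0.099  0.524]
 [ 0.374 -0.895 -0.242  0.098]
 [ 0.001  0.262 -0.965  0.44 ]
 [ 0.     0.     0.     1.   ]]
```

View pics/w1.png

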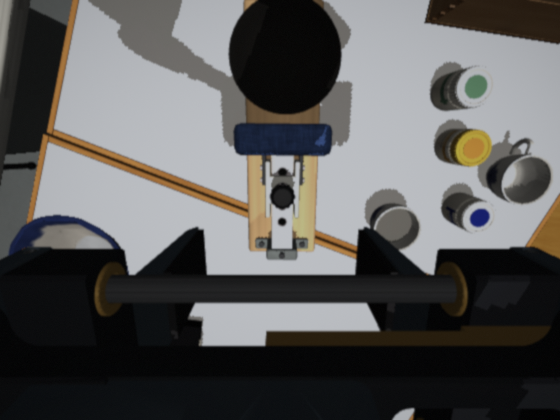

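The wrist view shows the knob at about (283,194), the pad at (235–331,140), the base edges at u≈247–320 and a grey cup at (395,227), clear of the jaws. Next I'll measure precisely from this image.

```bash
python3 - <<'E'
from h import *
np.set_printoptions(precision=4,suppress=True)
w=np.load("w1.npz");c={"intrinsics":w["K"],"cam_to_world":w["T"]}
im=cv2.imread("pics/w1.png");hsv=cv2.cvtColor(im,cv2.COLOR_BGR2HSV);g=im.max(2)
m=cv2.inRange(hsv,(100,90,15),(130,255,160));m[:110]=0;m[170:]=0;m[:,:220]=0;m[:,345:]=0
ct=max(cv2.findContours(m,0,1)[0],key=cv2.contourArea);r=cv2.minAreaRect(ct);bx=cv2.boxPoints(r);print("pad",r)
bx=bx[np.argsort(bx[:,0])];e=[onz(0,bx[i:i+2].mean(0),.085,c) for i in(0,2)];v=e[1]-e[0]
print(e,np.linalg.norm(v),np.degrees(np.arctan2(v[1],v[0]))+90)
# knob
k=(g<45).astype(np.uint8)*255;k[:180]=0;k[210:]=0;k[:,:268]=0;k[:,300:]=0
k=cv2.morphologyEx(k,cv2.MORPH_OPEN,np.ones((5,5)))
ct=max(cv2.findContours(k,0,1)[0],key=cv2.contourArea);print("knob",cv2.minEnclosingCircle(ct),cv2.boundingRect(ct))
(u,rr)=cv2.minEnclosingCircle(ct)
for z in(.095,.106):print(onz(0,u,z,c))
# wood edges
wd=cv2.inRange(hsv,(10,60,80),(28,255,255))
P=[[],[]]
for y in list(range(165,205))+list(range(225,240)):
    x=np.flatnonzero(wd[y,240:330])+240
    if len(x):P[0].append((x[0],y));P[1].append((x[-1],y))
mid=[]
for p in P:
    p=np.float32(p);vx,vy,x0,y0=cv2.fitLine(p,cv2.DIST_HUBER,0,.01,.01).ravel()
    q=[onz(0,(x0+(y-y0)*vx/vy,y),.013,c) for y in(165,240)];v=q[0]-q[1];print("edge",q,np.degrees(np.arctan2(v[1],v[0])));mid.append(q)
print("mid",np.mean(mid,0),np.linalg.norm((mid[0][0]-mid[1][0])))
s=im[100:270,200:420];cv2.imwrite("pics/w1c.png",cv2.resize(s,None,fx=3.5,fy=3.5,interpolation=cv2.INTER_CUBIC))
E
```

```text
pad ((282.461181640625, 139.3350830078125), (95.22394561767578, 29.88760757446289), 0.784824550151825)
[array([0.4805, 0.0677, 0.085 ]), array([0.5815, 0.1069, 0.085 ])] 0.1083803383724821 111.17480930802178
knob ((282.2689514160156, 195.4963836669922), 11.95915412902832) (271, 185, 22, 23)
[0.5544 0.0286 0.095 ]
[0.5534 0.0308 0.106 ]
edge [array([0.5006, 0.0345, 0.013 ]), array([ 0.5412, -0.0696,  0.013 ])] 111.314339974544
edge [array([0.589 , 0.0701, 0.013 ]), array([ 0.6318, -0.0331,  0.013 ])] 112.50491207864587
mid [[ 0.5448  0.0523  0.013 ]
 [ 0.5865 -0.0514  0.013 ]] 0.09536028423578377
```

View pics/w1c.png

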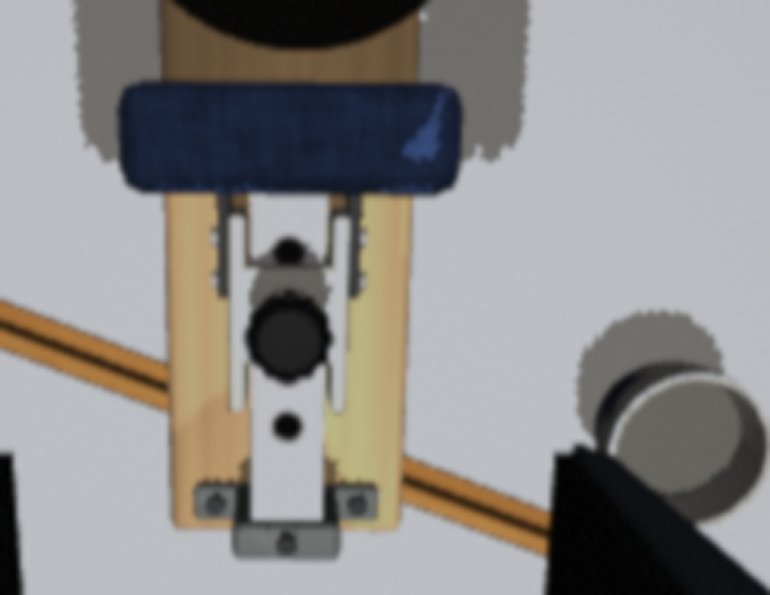

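Knob is at about (0.5534, 0.030), and the axis angle (pad 111.2°, edges 111.3/112.5°) is about 111.6°. The base midline passes through the knob and the sizes agree. Descending with jaws across the tube to grip.

```bash
python3 - <<'E'
from h import *
np.set_printoptions(precision=4,suppress=True)
arm.grip(.06)
arm.move_l([.5534,.0302,.13],R(111.6),feed=.15)
f=arm.current_force();arm.move_l([.5534,.0302,.078],feed=.06);print(f,arm.current_force(),arm.current_ee_pos())
arm.grip(0.0);arm.sleep(.2)
print(arm.current_width(),arm.current_force(),arm.current_torque(),arm.current_ee_pos(),arm.current_t())
cv2.imwrite("pics/w2.png",arm.snapshot("wrist")[:,:,::-1]);cv2.imwrite("pics/s2.png",arm.snapshot("scene")[:,:,::-1])
E
```

```text
[-0.1982 -0.8146  0.8445] [ 0.6948 -0.2212 -0.6372] [0.5536 0.0302 0.0783]
0.026334323167280876 [-2.9175 -2.3828  3.6951] [-0.3518  0.5707  0.0231] [0.5532 0.0301 0.078 ] 6.75
```

View pics/w2.png

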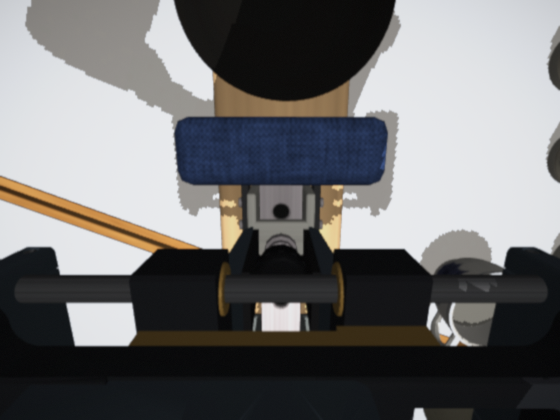

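The knob is between the pads at (282,265) with a width of 26.3 mm, close to its 27 mm diameter. Lifting now.

```bash
python3 - <<'E'
from h import *
np.set_printoptions(precision=4,suppress=True)
p0=np.array([.5534,.0302,.078])
for dz in(.004,.008,.0113):
    arm.move_l(p0+[0,0,dz],feed=.03);arm.sleep(.15);print(dz,arm.current_force(),arm.current_ee_pos(),arm.current_width())
arm.sleep(.2);print(arm.current_t())
cv2.imwrite("pics/w3.png",arm.snapshot("wrist")[:,:,::-1])
a=cv2.imread("pics/w2.png")[180:320,180:390];b=cv2.imread("pics/w3.png")[180:320,180:390]
cv2.imwrite("pics/w23.png",cv2.resize(np.hstack([a,b]),None,fx=1.9,fy=1.9,interpolation=cv2.INTER_CUBIC))
E
```

```text
0.004 [-2.8379 -2.6949 -6.8008] [0.5531 0.0302 0.0817] 0.02644863528504855
0.008 [-4.7899 -3.503  -6.8855] [0.5531 0.0302 0.0859] 0.026182267812967435
0.0113 [-3.5865 -2.7404 -9.0925] [0.5531 0.0302 0.0894] 0.0264704846620336
8.325
```

View pics/w23.png

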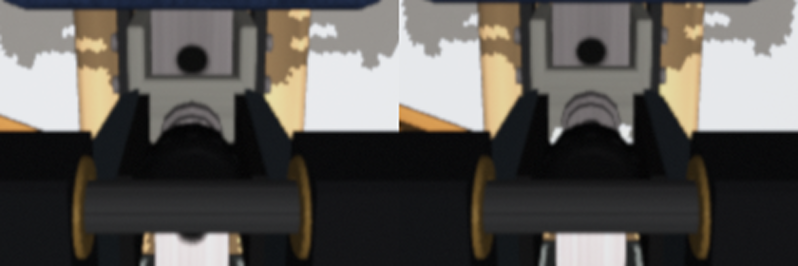

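The knob stayed fixed in the fingers while the saddle dropped away, and the spring force grew as expected. Sliding 22 mm away from the disc.

```bash
python3 - <<'E'
from h import *
np.set_printoptions(precision=4,suppress=True)
p0=np.array([.5534,.0302,.078]);a=np.radians(111.6);u=np.array([np.cos(a),np.sin(a),0])
for s in(.012,.022):
    arm.move_l(p0-u*s+[0,0,.0113],feed=.03);arm.sleep(.15);print(s,arm.current_force(),arm.current_ee_pos(),arm.current_width())
for dz in(.006,.002,0,):
    arm.move_l(p0-u*.022+[0,0,dz],feed=.02);arm.sleep(.15);print(dz,arm.current_force(),arm.current_ee_pos(),arm.current_width())
print(arm.current_t())
c=arm.get_calibration("wrist");np.savez("w4.npz",K=c["intrinsics"],T=c["cam_to_world"])
cv2.imwrite("pics/w4.png",arm.snapshot("wrist")[:,:,::-1]);cv2.imwrite("pics/s4.png",arm.snapshot("scene")[:,:,::-1])
E
```

```text
0.012 [-4.7685 -4.8822 -9.0073] [0.5577 0.0188 0.0893] 0.025968572978996997
0.022 [-5.1641 -2.932  -9.4511] [0.5613 0.0094 0.0893] 0.02633345501681176
0.006 [-4.707  -4.1516 -7.3444] [0.5613 0.0094 0.0841] 0.026619111841159702
0.002 [-5.5871 -3.7003 -6.2063] [0.5614 0.0094 0.0801] 0.026167140776431355
0 [-6.3599 -4.01   -4.161 ] [0.5613 0.0094 0.0782] 0.026033241216110913
11.175
```

View pics/w4.png

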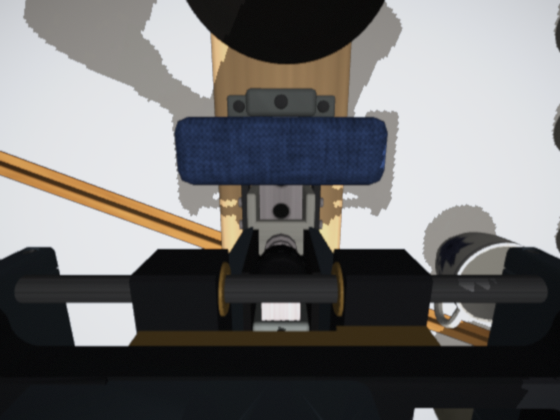

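The pad and saddle sit in the same place relative to the gripper as in the first grip, and the gap to the dish has grown. Fz is still -4 N, so the fingers carry part of the spring. I'll press gently until the pin bottoms.

```bash
python3 - <<'E'
from h import *
np.set_printoptions(precision=4,suppress=True)
p0=np.array([.5534,.0302,.078]);a=np.radians(111.6);u=np.array([np.cos(a),np.sin(a),0])
dz=0
while dz>-.003:
    dz-=.0004;arm.move_l(p0-u*.022+[0,0,dz],feed=.01);arm.sleep(.1)
    f=np.mean([arm.current_force() for _ in range(4)],0);print(round(dz,4),f,arm.current_ee_pos()[2])
    if f[2]>4:break
arm.sleep(.2);print(arm.current_force(),arm.current_ee_pos(),arm.current_width(),arm.current_t())
cv2.imwrite("pics/w5.png",arm.snapshot("wrist")[:,:,::-1])
# compare pad image with the first grip
for n in("w2","w4","w5"):
    im=cv2.imread(f"pics/{n}.png");m=cv2.inRange(cv2.cvtColor(im,cv2.COLOR_BGR2HSV),(100,90,15),(130,255,160));m[:110]=0;m[200:]=0
    ct=max(cv2.findContours(m,0,1)[0],key=cv2.contourArea);print(n,cv2.boundingRect(ct))
E
```

```text
-0.0004 [-7.1636 -3.8483  0.1259] 0.07807425582585895
-0.0008 [-9.6317 -3.2336  7.4409] 0.07801755430548388
[-9.751  -3.6066  6.7509] [0.5614 0.0094 0.078 ] 0.026181421869277386 12.175
w2 (175, 118, 212, 68)
w4 (175, 116, 212, 70)
w5 (175, 116, 212, 70)
```

The pin bottoms at the same TCP height as the first grip (0.0780). One last check that the bystanders are unmoved, then I'll hand in.

```bash
python3 - <<'E'
from h import *
n=arm.snapshot("scene")[:,:,::-1];cv2.imwrite("pics/s6.png",n)
o=cv2.imread("pics/scene0.png")
for k,(x,y,w,h) in dict(dish=(312,222,60,28),pot=(285,280,40,55),ochre=(245,188,24,20)).items():
    r=cv2.matchTemplate(n[y-12:y+h+12,x-12:x+w+12].copy(),o[y:y+h,x:x+w],cv2.TM_CCOEFF_NORMED);_,m,_,l=cv2.minMaxLoc(r);print(k,round(m,3),l[0]-12,l[1]-12)
print(arm.current_force(),arm.current_width(),arm.current_t());arm.sign_off()
E
```

```text
dish 0.932 0 0
pot 0.996 0 0
ochre 0.999 0 0
[-8.86147316 -3.97729145  6.90898151] 0.026211299391102335 12.275
the job is handed in; nothing more can be done
```

The rest is now one hole farther from the piece, with the pin home and the knob still gripped. The black dish was on the disc, only about 11 mm from the pad, so I moved it back 22 mm for a gap of about 33 mm. The job is handed in; no verdict comes back.

I gripped the knob across the tube, pulled it up about 11 mm, slid the rest with the pin held up, lowered it and pressed it gently home.

**Last checks:**
- **Slide:** the gripper moved about 22 mm along the tube. The pad appears within about 1 mm of where it was relative to the gripper.
- **Pin:** it bottomed at the same height as in the first hole (gripper tip at 78.0 mm), with about 7 N pushing back.
- **Grip:** the fingers are still closed on the knob at 26.2 mm. I could not read the finger force directly.
- **Ware:** the dish, the white pot and the ochre pot show no shift in the scene camera.
- **Time:** 12.3 s.

One thing was not ideal: a sideways force of about 10 N across the tube remains from a small misalignment. It is well under the 40 N limit, so I left it.

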